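Set the carving plank out to the length of the lampshade tube

ROBOT

A 6-joint arm with a two-finger parallel gripper is mounted at the origin on the work surface. World frame = base frame: x ahead of the robot, y to its left, z up, the work surface at z = 0. Lengths are in m, angles in rad, forces in N, time in s.
With the tool pointing down it reaches from about 0.35 to 0.775 m from the base axis. Payload 5.5 kg.
Tool frame: the origin (TCP) lies at the very end of the fingers, on their centre line; the grasp point (between the pads) lies 19 mm behind it; z points along the fingers, y is the direction in which the jaws open and shut (so a half turn about z gives the same grasp; the last joint's range is limited). The gripper opens to 85 mm and grips with 20 to 120 N. Pads are 22 mm wide; open, the fingers measure 114 mm over their backs; the gripper's body (76 mm by 85 mm) begins 54 mm behind the grasp point. The pads swing forward as they close: fully open they stand 13 mm farther back than shut.
Start: joints at [-1.242, 0.313, 0.046, 1.304, 0, 1.431], TCP at [0.26, -0.513, 0.231] pointing down, gripper open.
Joint ranges: [-2.76, 2.76], [-0.86, 1.69], [-1.03, 1.26], [-2.2, 2.34], [-1.47, 1.5], [-3.14, 3.14]. Speed limits (rad/s): [2.57, 2.57, 3.14, 3.14, 3.14, 3.14].

INTERFACE

Orientations are given as a unit quaternion [x, y, z, w].
In Python, from workcell import r, grab_frame, camera_model, search_frame gives the robot as it stands.
- The arm moves only by the shell command python3 -m jog 'ROWS'. ROWS is JSON, a list of rows, each a list of 7 numbers: the shift along the tool's x, y, z in m, then the turn, a rotation vector about the tool's x, y, z in degrees, then the closure, from 0 (fully open) to 1 (shut). A call has exactly 10 rows; each row is the pose to reach, as a shift and turn from the pose measured when the call began, along the tool's axes at that moment; what a row does not reach only later rows make up. A row lasts 1/8 s, in which the tool goes at most 62.5 mm and 10.7 degrees, less where a joint would pass 70% of its speed; a pose out of reach is approached as far as the arm can. A call with a gripper value outside its range is refused whole. The fingers move at their own pace and stop on an object; the grip force is fixed at half the most. Time passes only in rows, so rows that repeat a pose let the fingers close, or fill a call up. It gives the time, the measured TCP pose, the force and the opening at its end, in the units of the state.
- r.sense(): the state, without advancing time (a new reading comes with each control period).
- grab_frame(name): name is "scene" or "top"; returns the picture (400x640x3 uint8, red, green, blue); there is no depth.
- camera_model(name): a dict with "camera_matrix" (3x3 intrinsics, pixels), "R" (3x3) and "t" (3): a world point X has camera coordinates R X + t. Camera axes: x right, y down, z forward; pixel columns grow to the right and rows downward; lengths in m; the calibration is good to about 2 mm. A picture is of the moment at which its call begins. camera_model takes no time and is no camera call.
- r.sign_off(): hands the job in, once; it reports no verdict.
Trained networks look in the newest picture that a camera, given by its name, has taken for a name from the list of things; names that differ only in an ending like _2 or _b are one class to them, and where a whole thing is asked for, a point or a joint stands for the part that bears it (a point fixed in the world has none). Each returns a list of dicts, best first, with "conf" (0 to 1); they miss things now and then, are a little off and sometimes report something else, mostly with a low value. They report only what shows in the picture. A call takes as long as a camera call. They do not tell look-alikes from the thing itself.
- search_frame(thing, camera): "point" ([column, row] in pixels, amid what is visible of it).
The state is a dict: "time": time; "joints": joint angles; "joint_velocities": joint speeds; "joint_torque": joint torques, N m; "eef_pos": TCP position; "tcp_rot": TCP orientation; "wrist_force": force on the tool from outside, world axes, zero at the start; "ft_torque": the same for the moment, N m; "width": finger opening in m.
Only numpy, scipy, OpenCV 4.12 (cv2) and the standard library are available. Lean on these libraries where they do the work, as an engineer would, in place of code of your own. Each camera call takes 0.05 s, during which the arm holds its last target.

TASK

On the carving jig, take the caliper's sliding jaw by its black post and slide it shut until the white lampshade tube is pressed between the jaw and the fixed steel stop, then let go of the jaw and leave it there. Then take the plank by its blue cleat and slide it straight out over the end of the block, lying flat, until its red end is level with the red pointer on the jaw, and keep holding it there so that it cannot tip: the program finishes while still holding the plank. Never let the plank tip, and leave everything else on the bench where it is.

Things in the scene. Friction and masses are not known exactly. Their poses are not given: they have to be found in the camera images.
- jig: the wooden carving jig, screwed down: a dark base plate 210 x 520 x 12 mm. Origin on the table, below the middle of the block's end edge. Its y axis runs along the jig, from the caliper towards the block; the plank slides towards -y. A wooden block (90 mm wide in x, y 0 to 220 mm, flat top at z 90 mm) carries the plank; beside it, along x = +100 mm, lies the caliper, from y 0 to about -265 mm, its V-shaped aluminium cradle holding the tube
- block_edge (a point): middle of the top edge of the block's end, over which the plank slides out; 90 mm above the table; axes as the jig's
- anvil: the caliper's fixed dark steel stop, 66 mm wide, 75 mm tall; origin at the foot of the face that the tube meets, which is in line with the block's end (jig y = 0)
- tube: white lampshade tube with wooden end discs, 63 mm in diameter and 160 mm long along its own y (the jig's y), lying loose in the cradle, which lets it slide along y only; at the start a gap of 3 to 15 mm parts it from the stop; origin at its centre, 52 mm above the table. It weighs about 0.2 kg and is pushed home by the jaw
- jaw (a joint): the caliper's sliding jaw, in m: jaw opening minus 160 mm. It grows as the jaw opens (towards the jig's -y), and is 0 when the jaw is shut on the tube and the tube meets the stop. It starts 25 to 65 mm open, slides stiffly (about 2 N) and stays where it is left. Some 8 to 15 N on the post, kept up for a moment, seats the tube well; pushing on 3 mm past first contact is harmless
- jaw_post (a point): centre of the jaw's black plastic grip post, 20 x 20 mm and 50 mm tall (85 to 135 mm above the table), sides parallel to the jig's axes; the steel of the jaw below it and the tube reach up to 85 mm
- pointer (a point): centre of the outer part of the red pointer on the jaw, a bar 6 mm thick (y), 28 mm long (x), top 82 mm above the table, so below the plank and beside its path; moves with the jaw; axes as the jig's. The plank's end face belongs at this y
- plank_end (a point): middle of the end face (red edge) of the loose plank, half-way up its thickness. The plank is 250 mm long (its own y), 80 mm wide, 18 mm thick, about 0.32 kg, lying flat on the block with its red end over the edge by some 20 to 60 mm at the start and nearly along the jig; axes as the plank's, the end faces its -y. Its balance point lies about 135 mm from this end, so at the mark (about 163 mm out) it tips unless held
- cleat (a point): centre of the plank's blue cleat, a grip block 20 mm wide (x), 60 mm long (y), 45 mm tall on the top of the plank, near its other end, 210 mm from the red end; axes as the plank's; 130 mm above the table
- gourd: bystander: small dried green gourd standing upright, 94 mm wide, 140 mm tall; origin under its centre
- bit_jar: bystander: amber jar with steel cap, 56 mm wide, 75 mm tall; origin under its centre
- rotary_tool: bystander: cordless rotary carving tool lying on its rubber foot, 200 mm long along its own x, 48 mm tall; origin under its middle
- brush: bystander: hand brush lying on the table; origin on the table under it
- mug: bystander: blue mug, 80 mm wide, 90 mm tall; origin under its centre
- offcut: bystander: white plastic pipe ring standing on end, 63 mm wide, 40 mm tall; origin under its centre
Things that resemble listed ones, but are neither listed nor needed, are in the scene too. Of the things that look like the tube, the largest one is meant.

How it is judged:
On the way:
1. the jaw is shut: the tube bears on the fixed stop with over 0.5 N and the jaw is within 3 mm of its shut reading (value of joint jaw below 0.003 m and contact force between tube and anvil above 0.5 N).
At the end, for the whole second after the job is handed in: Jaw within 4 mm of shut, tube in its cradle within 5 mm of the stop; plank end within 7 mm of the pointer along the jig, 20 mm of the centre line, square to 0.15 rad, tilt under 0.06 rad, height within 8 mm, at rest, held by the fingers, clear of the tube; bystanders moved under 30 mm (value of joint jaw below 0.004 m and z of tube in the frame of jig between 0.046 and 0.056 m and y of tube in the frame of jig above -0.085 m and y of plank_end in the frame of pointer between -0.007 and 0.007 m and x of plank_end in the frame of jig between -0.02 and 0.02 m and angle between the y axis of plank and the y axis of jig, either way round below 0.15 rad and angle between plank's own z axis and vertical below 0.06 rad and z of plank_end in the frame of jig between 0.091 and 0.107 m and contact force between plank and the fingers above 0.5 N and contact force between plank and tube below 0.3 N and linear speed of plank below 0.02 m/s and distance of each of gourd, bit_jar, rotary_tool, brush, mug, offcut from where it was at the start of the episode below 0.03 m); the arm keeps its last pose, push and grip.
It fails at once if the plank tips (angle between plank's own z axis and vertical above 0.2 rad).
It fails at once if a bystander is knocked over or pushed away (distance of any of gourd, bit_jar, rotary_tool, brush, mug, offcut from where it was at the start of the episode above 0.03 m).
It also fails if it takes over 48 s, if anything falls off the work surface, if the arm or the gripper's body presses on something with over 40 N, if the wrist force passes 120 N, or if a joint passes its speed limit or range.

## Working session

There is one attempt and no reset: what is moved stays moved. The work goes in short steps, Python scripts to look and compute and a shell command to move; the robot and the scene stay as the last step left them, time stands still between calls to the robot, and variables do not carry over. Pictures are saved under pics/ and viewed, and the job is handed in when it is done.

```bash
ls; mkdir -p pics
python3 - <<'E'
from workcell import r, grab_frame, camera_model, search_frame
import cv2
for n in("scene","top"):
    cv2.imwrite(f"pics/{n}0.png",grab_frame(n)[:,:,::-1])
    m=camera_model(n);print(n,m)
    for t in ["jig","anvil","tube","jaw","jaw_post","pointer","plank_end","cleat","gourd","bit_jar","rotary_tool","brush","mug","offcut"]:
        print(t,[(list(map(int,d["point"])),round(d["conf"],2)) for d in search_frame(t,n)][:4])
print(r.sense())
E
```

```text
pics
scene {'camera_matrix': array([[387.61628448,   0.        , 315.3162663 ],
       [  0.        , 387.61628448, 199.84038565],
       [  0.        ,   0.        ,   1.        ]]), 'R': array([[-0.7497477 ,  0.66169923,  0.00570239],
       [ 0.35852468,  0.41344434, -0.83697302],
       [-0.55618202, -0.62547415, -0.54721444]]), 't': array([ 0.41942729, -0.10997118,  1.58499593])}
jig [([327, 232], 0.67)]
anvil [([308, 219], 0.61), ([286, 208], 0.45)]
tube [([220, 215], 0.97), ([288, 208], 0.96), ([359, 193], 0.51)]
jaw [([260, 189], 0.89)]
jaw_post [([258, 188], 0.94)]
pointer [([261, 187], 0.84)]
plank_end [([353, 210], 0.79)]
cleat [([350, 209], 0.77)]
gourd [([279, 259], 0.97)]
bit_jar [([245, 229], 0.88), ([327, 234], 0.52)]
rotary_tool [([225, 178], 0.88)]
brush []
mug [([482, 281], 0.83)]
offcut [([415, 303], 0.84)]
top {'camera_matrix': array([[370.69476208,   0.        , 319.88007881],
       [  0.        , 370.69476208, 196.83664563],
       [  0.        ,   0.        ,   1.        ]]), 'R': array([[-0.02297259, -0.99968751,  0.0098564 ],
       [-0.99614357,  0.0220538
[... 618 characters left out ...]
], 0.68)]
{'time': 1.5, 'joints': array([-1.24161571e+00,  3.13220534e-01,  4.60848265e-02,  1.30359545e+00,
       -1.64771672e-05,  1.43121205e+00]), 'joint_velocities': array([ 0.0012543 , -0.00051023,  0.00125506,  0.00020246, -0.00022475,
       -0.00015865]), 'joint_torque': array([ 4.86695208e-04, -4.80462348e+01,  2.98808223e+01,  2.97474835e-04,
       -1.20294035e-04,  5.76047327e-06]), 'eef_pos': array([ 0.25978254, -0.51300856,  0.23130527]), 'tcp_rot': array([ 9.72657948e-01,  2.32242364e-01, -5.11736098e-06,  3.32170303e-05]), 'wrist_force': array([-0.00361842,  0.56563571, -0.47969784]), 'ft_torque': array([ 0.01812282, -0.01802611,  0.0732363 ]), 'width': 0.08576862831352694}
```

Run:
```python
import cv2
for n,b in(("scene",(180,130,240,180)),("top",(240,110,240,180))):
    a=cv2.imread(f"pics/{n}0.png");x,y,w,h=b
    cv2.imwrite(f"pics/{n}0z.png",cv2.resize(a[y:y+h,x:x+w],(800,600),interpolation=cv2.INTER_CUBIC))
```

```text
(no output)
```

View pics/scene0.png

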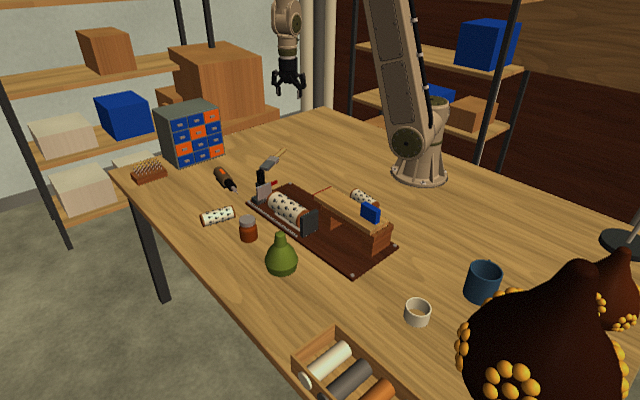

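View pics/top0.png

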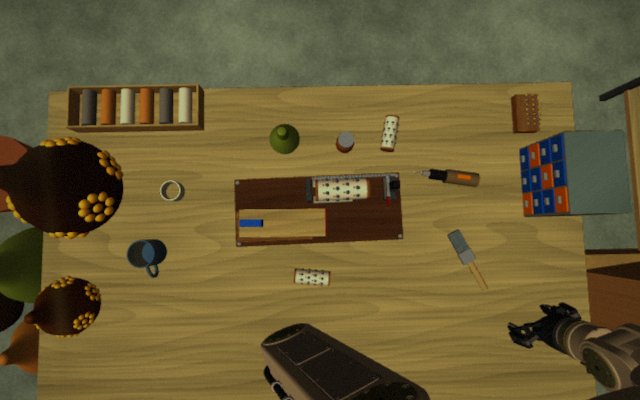

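```bash
ls pics
```

```text
scene0.png
scene0z.png
top0.png
top0z.png
```

View pics/scene0z.png

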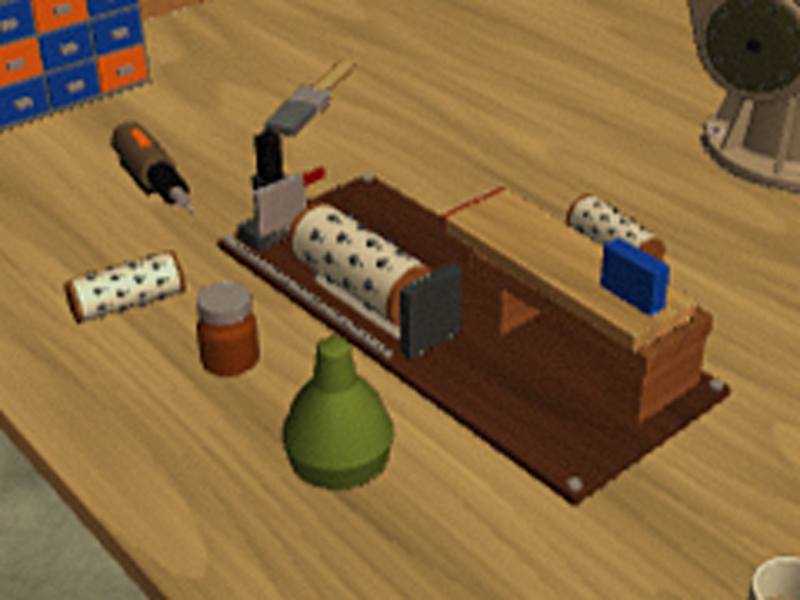

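View pics/top0z.png

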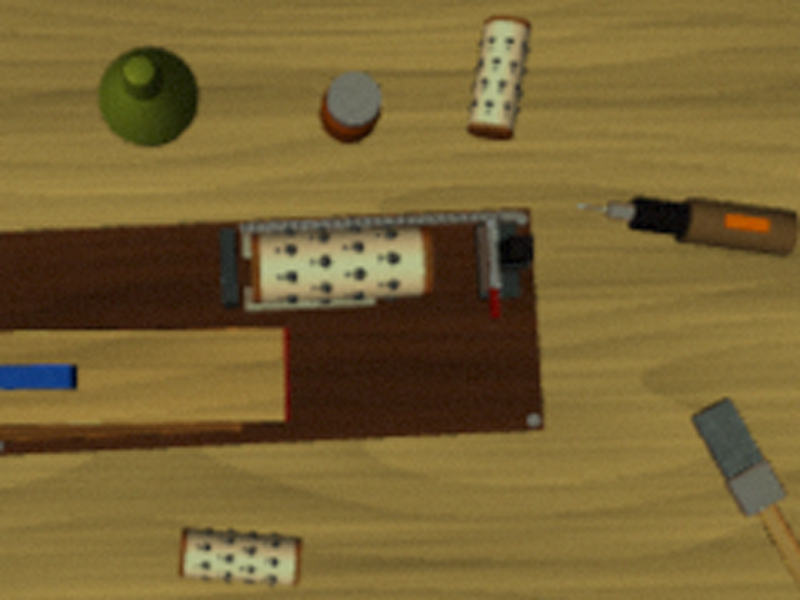

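Scene: the jaw with black post is at top (388,185) / scene (262,188), the cleat at top (251,223) / scene (370,213), and the plank's red edge at top (326,222). There are three tube look-alikes in top: (339,190) in the cradle, the largest, (390,131) and (311,277). The first is the one meant. Next, enlarged crops for exact measurement.

Run:
```python
import cv2,numpy as np
def crop(n,x,y,w,h,s):
    a=cv2.imread(f"pics/{n}0.png")[y:y+h,x:x+w]
    a=cv2.resize(a,None,fx=s,fy=s,interpolation=cv2.INTER_CUBIC)
    for c in range(0,w,10): cv2.putText(a,str(x+c),(c*s,8),0,.3,(255,255,255),1);a[:,c*s]=a[:,c*s]//2+100
    for c in range(0,h,10): cv2.putText(a,str(y+c),(0,c*s+8),0,.3,(255,255,255),1);a[c*s]=a[c*s]//2+100
    return a
A=crop("scene",245,160,80,60,5);B=crop("scene",315,180,80,60,5)
C=crop("top",300,170,110,60,5)[:, :800];D=crop("top",230,200,80,60,5)
cv2.imwrite("pics/a1.png",np.hstack([A,B]));cv2.imwrite("pics/a2.png",C);cv2.imwrite("pics/a3.png",D)
```

```text
(no output)
```

View pics/a1.png

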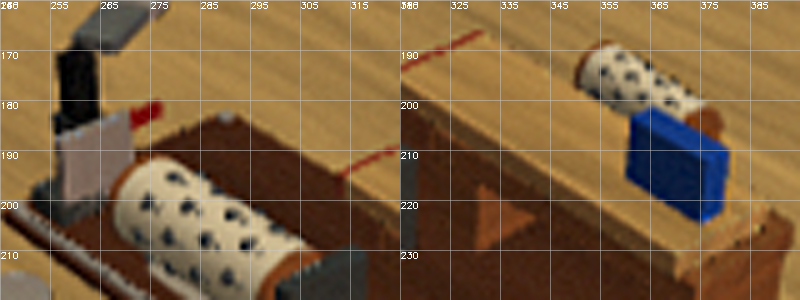

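View pics/a2.png

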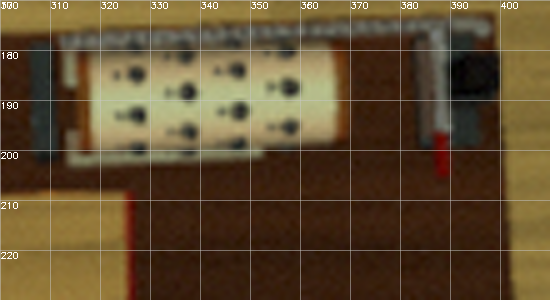

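View pics/a3.png

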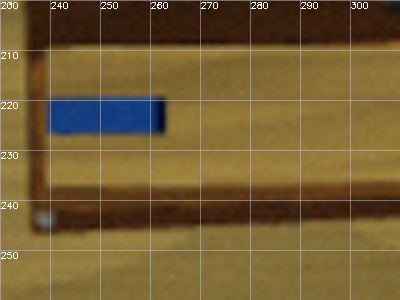

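```bash
cat > h.py <<'E'
import numpy as np
from workcell import camera_model
M={n:camera_model(n) for n in("scene","top")}
def proj(n,X):
    m=M[n];p=m["camera_matrix"]@(m["R"]@np.array(X,float)+m["t"]);return p[:2]/p[2]
def ray(n,uv):
    m=M[n];o=-m["R"].T@m["t"];d=m["R"].T@np.linalg.solve(m["camera_matrix"],[uv[0],uv[1],1.]);return o,d/np.linalg.norm(d)
def atz(n,uv,z):
    o,d=ray(n,uv);return o+d*(z-o[2])/d[2]
def tri(a,b):
    A=[];B=[]
    for n,uv in(("scene",a),("top",b)):
        o,d=ray(n,uv);P=np.eye(3)-np.outer(d,d);A.append(P);B.append(P@o)
    X=np.linalg.lstsq(np.vstack(A),np.hstack(B),rcond=None)[0]
    return X,proj("scene",X)-a,proj("top",X)-b
E
python3 - <<'E'
from h import *
np.set_printoptions(precision=4,suppress=True)
print("cams",ray("scene",(0,0))[0],ray("top",(0,0))[0])
for nm,s,t,z in [("post top c",(260,168.7),(394.8,185),.135),
 ("ptr tip",(276.3,180.7),(387.8,205),.08),
 ("plank red L(far x+)",(312.5,195.3),(326,208.5),.108),
 ("plank red R",(340.6-10.5,186),(326,236),.108),
 ("cleat top near-x+ -y corner",(359.8,203),(261,219.2),.153),
 ("cleat top +y -x",(380.3,208.5),(239.2,226.5),.153),
 ("cleat top centre",(370.2,207.2),(250,223),.153)]:
    X,e,f=tri(s,t);print(nm,X,e,f,"| top",atz("top",t,z),"scene",atz("scene",s,z))
for c in [(237,182),(238,243.5),(400.5,236.3)]: print("screw",atz("top",c,.014))
E
```

```text
cams [1.2354 0.7593 0.7729] [ 0.4872 -0.0023  1.1702]
post top c [ 0.6058 -0.227   0.1413] [0.9409 0.1708] [ 0.7236 -0.9015] | top [ 0.604  -0.2262  0.135 ] scene [ 0.6013 -0.2399  0.135 ]
ptr tip [ 0.5521 -0.2159  0.0791] [0.2775 0.0404] [ 0.2152 -0.257 ] | top [ 0.5513 -0.215   0.08  ] scene [ 0.5535 -0.2155  0.08  ]
plank red L(far x+) [ 0.5439 -0.0319  0.1033] [0.0551 0.0039] [ 0.0412 -0.0459] | top [ 0.5435 -0.0316  0.108 ] scene [ 0.5489 -0.0264  0.108 ]
plank red R [ 0.466  -0.0306  0.1079] [0.3984 0.0133] [ 0.3154 -0.341 ] | top [ 0.4651 -0.0297  0.108 ] scene [ 0.4671 -0.0315  0.108 ]
cleat top near-x+ -y corner [0.5169 0.1473 0.1519] [ 0.4959 -0.0107] [ 0.3784 -0.367 ] | top [0.5159 0.1482 0.153 ] scene [0.5193 0.1475 0.153 ]
cleat top +y -x [0.4977 0.2069 0.1549] [ 0.2267 -0.0123] [ 0.1759 -0.1592] | top [0.4973 0.2078 0.153 ] scene [0.496  0.2049 0.153 ]
cleat top centre [0.5069 0.1783 0.1487] [ 0.349  -0.0132] [ 0.2679 -0.2509] | top [0.5062 0.1783 0.153 ] scene [0.5128 0.1817 0.153 ]
screw [0.6379 0.2427 0.014 ]
screw [0.4464 0.2404 0.014 ]
screw [ 0.4568 -0.2637  0.014 ]
```

```bash
python3 -m jog '[[0.05,-0.012,0,0,0,-8,0],[0.1,-0.024,0,0,0,-16,0],[0.155,-0.036,0,0,0,-24,0],[0.21,-0.048,0,0,0,-32,0],[0.265,-0.06,0,0,0,-40,0],[0.32,-0.073,0,0,0,-48,0],[0.375,-0.085,0,0,0,-56,0],[0.437,-0.099,0.02,0,0,-64.3,0],[0.437,-0.099,0.04,0,0,-64.3,0],[0.437,-0.099,0.04,0,0,-64.3,0]]'
python3 - <<'E'
from workcell import r, grab_frame
from h import *
import cv2
from scipy.spatial.transform import Rotation as R
s=r.sense();print(s["time"],s["eef_pos"],R.from_quat(s["tcp_rot"]).as_matrix().round(3),s["width"])
a=grab_frame("scene")[110:230,200:360,::-1];b=grab_frame("top")[130:250,310:470,::-1]
cv2.imwrite("pics/b1.png",cv2.resize(np.vstack([a,b]),None,fx=2.5,fy=2.5,interpolation=cv2.INTER_CUBIC))
for n in("scene","top"):
  for g in(.085,.135,.17):print(n,g,proj(n,[.605,-.227,g]))
E
```

```text
time: 2.75
eef_pos: [0.6043, -0.2257, 0.189]
tcp_rot: [0.699, 0.715, -0.001, -0.002]
wrist_force: [-0.3, 0.1, 0.0]
width: 0.0856
2.75 [ 0.60427347 -0.22574414  0.18903702] [[-0.022  1.    -0.004]
 [ 1.     0.022  0.002]
 [ 0.002 -0.004 -1.   ]] 0.0856152188886663
scene 0.085 [262.28018426 183.0957687 ]
scene 0.135 [261.2619754  170.42739569]
scene 0.17 [260.52367768 161.24162713]
top 0.085 [391.46799241 186.63271993]
top 0.135 [395.05874835 184.63827974]
top 0.17 [397.78320652 183.12501373]
```

View pics/b1.png

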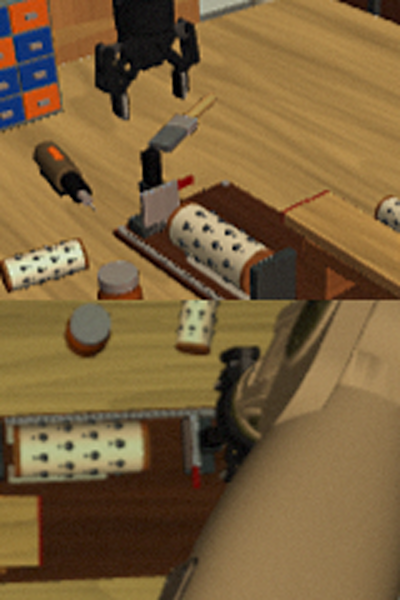

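The gripper stands right over the post (scene crop about (150,160)), with its fingers on either side in x. Next: descend and close.

```bash
python3 -m jog '[[0,0,0.03,0,0,0,0],[0,0,0.06,0,0,0,0],[0,0,0.085,0,0,0,0],[0,0,0.092,0,0,0,0],[0,0,0.092,0,0,0,0.5],[0,0,0.092,0,0,0,1],[0,0,0.092,0,0,0,1],[0,0,0.092,0,0,0,1],[0,0,0.092,0,0,0,1],[0,0,0.092,0,0,0,1]]'
python3 - <<'E'
from workcell import r, grab_frame
from h import *
import cv2
s=r.sense();print(s["time"],s["eef_pos"],s["width"],s["wrist_force"])
a=grab_frame("scene")[110:230,200:360,::-1]
cv2.imwrite("pics/b2.png",cv2.resize(a,None,fx=4,fy=4,interpolation=cv2.INTER_CUBIC))
for t in((307.5,187),(311,187)):print(atz("top",t,.075))
E
```

```text
time: 4.1
eef_pos: [0.6084, -0.228, 0.1013]
tcp_rot: [0.7, 0.715, 0.002, 0.003]
wrist_force: [9.4, 0.6, -0.4]
width: 0.0192
4.1 [ 0.60839368 -0.22796214  0.10134034] 0.019236205031119974 [ 9.44808846  0.60120928 -0.43127186]
[0.61045248 0.02088489 0.075     ]
[0.6102251  0.01049032 0.075     ]
```

View pics/b2.png

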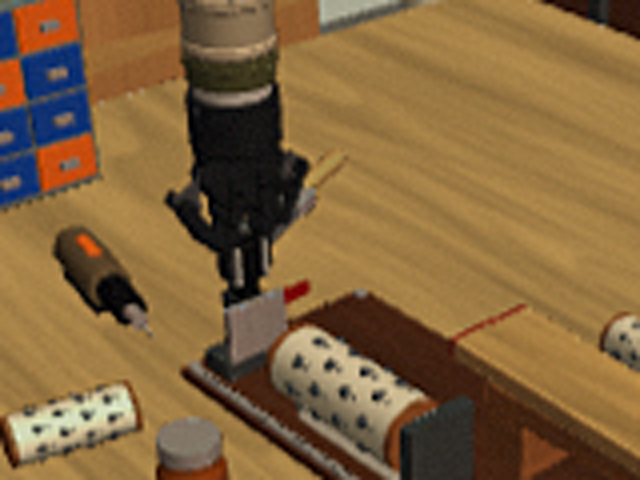

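Gripped (19 mm opening). Slide +50 mm along tool x (jig +y).

```bash
python3 -m jog '[[0.003,0,0,0,0,0,1],[0.008,0,0,0,0,0,1],[0.014,0,0,0,0,0,1],[0.02,0,0,0,0,0,1],[0.026,0,0,0,0,0,1],[0.032,0,0,0,0,0,1],[0.038,0,0,0,0,0,1],[0.044,0,0,0,0,0,1],[0.048,0,0,0,0,0,1],[0.05,0,0,0,0,0,1]]'; python3 -m jog '[[0.002,0,0,0,0,0,1],[0.003,0,0,0,0,0,1],[0.004,0,0,0,0,0,1],[0.005,0,0,0,0,0,1],[0.006,0,0,0,0,0,1],[0.007,0,0,0,0,0,1],[0.008,0,0,0,0,0,1],[0.008,0,0,0,0,0,1],[0.008,0,0,0,0,0,1],[0.008,0,0,0,0,0,1]]'
python3 - <<'E'
from workcell import r, grab_frame
from h import *
import cv2
a=grab_frame("scene")[110:230,200:360,::-1]
cv2.imwrite("pics/b3.png",cv2.resize(a,None,fx=4,fy=4,interpolation=cv2.INTER_CUBIC))
E
```

```text
time: 5.4
eef_pos: [0.6073, -0.1777, 0.1013]
tcp_rot: [0.7, 0.715, 0.002, 0.003]
wrist_force: [1.9, -1.9, -0.4]
width: 0.0197
time: 6.65
eef_pos: [0.6071, -0.1695, 0.1013]
tcp_rot: [0.699, 0.715, 0.002, 0.003]
wrist_force: [2.8, -2.5, -1.3]
width: 0.0189
```

View pics/b3.png

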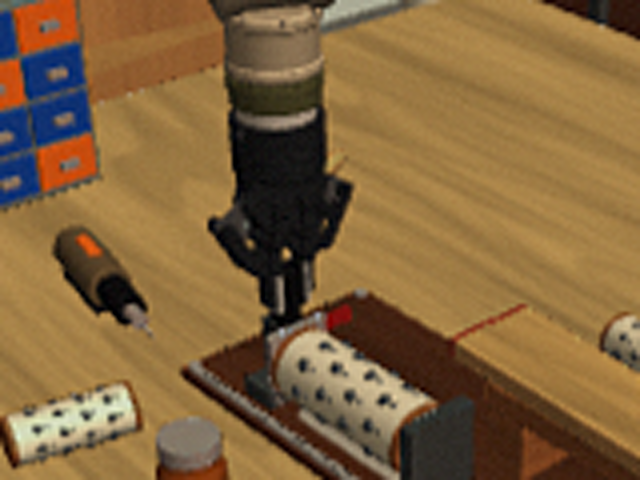

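The jaw has just about reached the tube, with a small gap left at the stop. Pushing on gently.

```bash
python3 -m jog '[[0.001,0,0,0,0,0,1],[0.002,0,0,0,0,0,1],[0.003,0,0,0,0,0,1],[0.004,0,0,0,0,0,1],[0.005,0,0,0,0,0,1],[0.006,0,0,0,0,0,1],[0.007,0,0,0,0,0,1],[0.007,0,0,0,0,0,1],[0.007,0,0,0,0,0,1],[0.007,0,0,0,0,0,1]]'
```

```text
time: 7.95
eef_pos: [0.607, -0.1634, 0.1013]
tcp_rot: [0.7, 0.714, 0.002, 0.004]
wrist_force: [1.8, -5.8, -1.4]
width: 0.0192
```

```bash
python3 -m jog '[[0.001,0,0,0,0,0,1],[0.002,0,0,0,0,0,1],[0.003,0,0,0,0,0,1],[0.004,0,0,0,0,0,1],[0.004,0,0,0,0,0,1],[0.004,0,0,0,0,0,1],[0.004,0,0,0,0,0,1],[0.004,0,0,0,0,0,1],[0.004,0,0,0,0,0,1],[0.004,0,0,0,0,0,1]]'
```

```text
time: 9.2
eef_pos: [0.6071, -0.1634, 0.1013]
tcp_rot: [0.701, 0.713, -0.001, 0.006]
wrist_force: [1.9, -16.7, -4.3]
width: 0.0191
```

Seated: 16.7 N with no further motion. Release and lift.

```bash
python3 -m jog '[[0,0,0,0,0,0,1],[0,0,0,0,0,0,0.5],[0,0,0,0,0,0,0],[0,0,0,0,0,0,0],[0,0,0,0,0,0,0],[0,0,-0.02,0,0,0,0],[0,0,-0.04,0,0,0,0],[0,0,-0.06,0,0,0,0],[0,0,-0.1,0,0,0,0],[0,0,-0.1,0,0,0,0]]'
python3 - <<'E'
from workcell import r, grab_frame
from h import *
import cv2
from scipy.spatial.transform import Rotation as R
s=r.sense();print(s["time"],s["eef_pos"],s["width"],s["wrist_force"],R.from_quat(s["tcp_rot"]).as_matrix().round(4))
g=grab_frame("scene");cv2.imwrite("pics/s4.png",g[:,:,::-1]);a=g[140:230,240:400,::-1]
t=grab_frame("top");cv2.imwrite("pics/t4.png",t[:,:,::-1]);b=t[165:255,230:390,::-1]
cv2.imwrite("pics/b4.png",cv2.resize(np.vstack([a,b]),None,fx=3.3,fy=3.3,interpolation=cv2.INTER_CUBIC))
E
```

```text
time: 10.45
eef_pos: [0.6083, -0.163, 0.2052]
tcp_rot: [0.701, 0.714, 0.001, 0.009]
wrist_force: [0.1, 0.1, 0.1]
width: 0.0854
10.45 [ 0.60831232 -0.16303722  0.20521429] 0.08535803081945421 [0.09882818 0.11459373 0.11609759] [[-0.0182  0.9997  0.0136]
 [ 0.9998  0.0184 -0.0118]
 [-0.012   0.0133 -0.9998]]
```

View pics/b4.png

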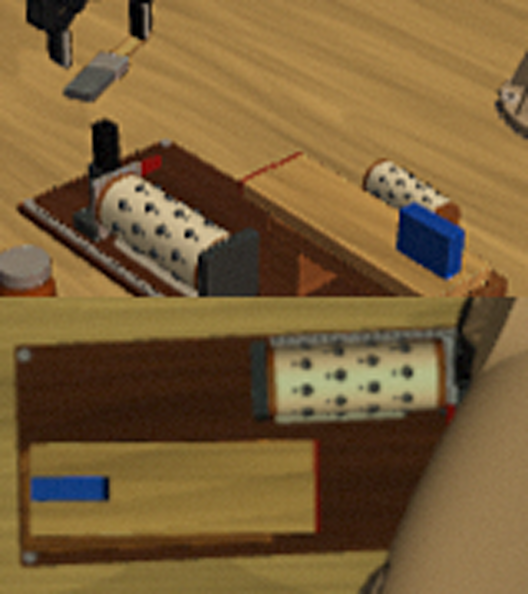

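Run:
```python
from h import *
import cv2
t=cv2.imread("pics/t4.png").astype(int);B,G,Rr=t[:,:,0],t[:,:,1],t[:,:,2]
w=np.clip(Rr-1.6*np.maximum(G,B)-10,0,None)
m=np.zeros_like(w);m[205:240,320:332]=1;w=w*m
P=[]
for y in range(209,236):
    if w[y].sum()>20:P.append(((w[y]*np.arange(640)).sum()/w[y].sum(),y))
P=np.array(P);X=np.array([atz("top",p,.104) for p in P]);f=np.polyfit(X[:,0],X[:,1],1);print("red",P[0],P[-1],"y=",f,X[:,:2].mean(0),len(P))
w=((B>1.5*Rr)&(B>80)).astype(np.uint8);w[:210]=0;w[235:]=0;w[:,:230]=0;w[:,270:]=0
c=cv2.findContours(w,0,1)[0];c=max(c,key=len);rc=cv2.minAreaRect(c);print(rc,cv2.boundingRect(c));
bx=cv2.boxPoints(rc);print([atz("top",p,.153)[:2].round(4) for p in bx],atz("top",rc[0],.153))
s=cv2.imread("pics/s4.png").astype(int);B,G,Rr=s[:,:,0],s[:,:,1],s[:,:,2]
# pointer in scene/ top
w=np.clip(Rr-1.7*np.maximum(G,B)-10,0,None)
ys,xs=np.nonzero(w[180:200,275:295]);print("ptr scene px",xs.min()+275,xs.max()+275,ys.min()+180,ys.max()+180)
a=cv2.resize(s[175:205,270:310].astype(np.uint8),None,fx=10,fy=10,interpolation=1)
t=t[185:215,355:395].astype(np.uint8);a=np.hstack([a,cv2.resize(t,None,fx=10,fy=10,interpolation=1)])
cv2.imwrite("pics/c4.png",a)
```

```text
red [325.87735849 209.        ] [326.31764706 235.        ] y= [-0.00313686 -0.0292527 ] [ 0.50501821 -0.03083687] 27
((249.5, 222.5), (7.0, 21.0), 90.0) (239, 219, 22, 8)
[array([0.5178, 0.2082]), array([0.5165, 0.1509]), array([0.4974, 0.1511]), array([0.4987, 0.2083])] [0.5075698  0.17962961 0.153     ]
ptr scene px 276 294 184 199
```

View pics/c4.png

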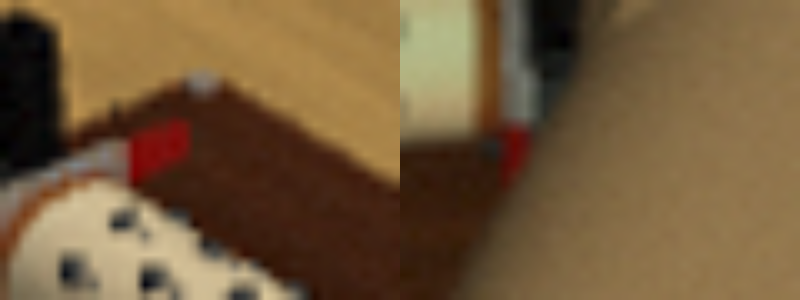

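```bash
cat > go.py <<'E'
from h import *
from workcell import r
from scipy.spatial.transform import Rotation as R
def go(X,yawdeg):
    s=r.sense();c=R.from_quat(s["tcp_rot"]).as_matrix()
    a=np.radians(yawdeg);x=np.array([np.cos(a),np.sin(a),0]);z=np.array([0,0,-1.]);T=np.c_[x,np.cross(z,x),z]
    print(s["time"],s["eef_pos"].round(4),s["width"],s["wrist_force"].round(2))
    print("shift",(c.T@(np.array(X)-s["eef_pos"])).round(4),"turn",R.from_matrix(c.T@T).as_rotvec(degrees=True).round(2))
E
python3 -c "
from go import *
go([.507,.1785,.19],89.4)"
```

```text
10.55 [ 0.6066 -0.1624  0.2016] 0.08518176748830436 [0.49 0.15 0.12]
shift [ 0.3428 -0.0934  0.0075] turn [0.46 0.56 1.64]
```

```bash
python3 -m jog '[[0.02,-0.005,-0.01,0,0,0,0],[0.06,-0.016,-0.01,0.1,0.1,0.3,0],[0.11,-0.03,-0.01,0.2,0.2,0.6,0],[0.16,-0.044,-0.01,0.3,0.3,0.9,0],[0.21,-0.057,-0.01,0.4,0.4,1.2,0],[0.26,-0.071,0,0.5,0.6,1.6,0],[0.31,-0.084,0,0.5,0.6,1.6,0],[0.335,-0.091,0.007,0.5,0.6,1.6,0],[0.343,-0.093,0.007,0.5,0.6,1.6,0],[0.343,-0.093,0.007,0.5,0.6,1.6,0]]'
python3 - <<'E'
from go import *
from workcell import grab_frame
import cv2
go([.507,.1785,.118],89.4)
g=grab_frame("scene");t=grab_frame("top");cv2.imwrite("pics/t5.png",t[:,:,::-1]);cv2.imwrite("pics/s5.png",g[:,:,::-1])
cv2.imwrite("pics/b5.png",cv2.resize(np.vstack([g[140:240,270:430,::-1],t[165:265,230:390,::-1]]),None,fx=3,fy=3,interpolation=cv2.INTER_CUBIC))
E
```

```text
time: 11.8
eef_pos: [0.5069, 0.1791, 0.1905]
tcp_rot: [0.71, 0.704, -0.0, -0.001]
wrist_force: [-0.4, -0.4, 0.2]
width: 0.0855
11.8 [0.5069 0.1791 0.1905] 0.08551917373202768 [-0.4  -0.43  0.25]
shift [-0.0006  0.0002  0.0725] turn [-0.07 -0.03  0.11]
```

View pics/b5.png

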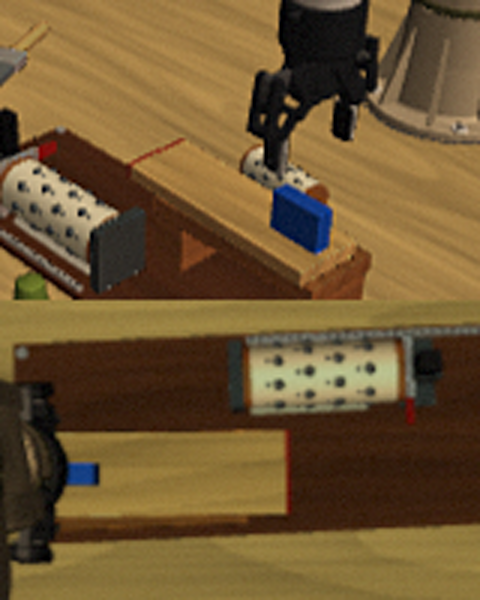

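The gripper is over the cleat, and the pointer now shows in both views (top about (367,201), scene about (286,189)). I'll measure the pointer against the red end.

Run:
```python
import cv2,numpy as np
s=cv2.imread("pics/s5.png")[180:200,275:303];t=cv2.imread("pics/t5.png")[188:208,355:383]
f=lambda a:cv2.resize(a,None,fx=14,fy=14,interpolation=0)
cv2.imwrite("pics/c5.png",np.hstack([f(s),f(t)]))
from h import *
T=cv2.imread("pics/t5.png").astype(int);B,G,R=T[:,:,0],T[:,:,1],T[:,:,2]
w=np.clip(R-1.7*np.maximum(G,B)-10,0,None)
for y in range(194,208):
    q=w[y,358:376]
    if q.sum()>15:
        u=(q*np.arange(358,376)).sum()/q.sum();print(y,u.round(2),q.sum(),atz("top",(u,y),.082)[:2].round(4))
S=cv2.imread("pics/s5.png").astype(int);B,G,R=S[:,:,0],S[:,:,1],S[:,:,2]
w=np.clip(R-1.7*np.maximum(G,B)-10,0,None)[180:200,275:300]
yy,xx=np.mgrid[180:200,275:300];k=w>30;print("scene red",(w*xx*k).sum()/(w*k).sum(),(w*yy*k).sum()/(w*k).sum(),xx[k].min(),xx[k].max(),yy[k].min(),yy[k].max())
for y in(-.148,-.151,-.154):print(y,proj("scene",[.556,y,.077]),proj("scene",[.542,y+.003,.082]))
```

```text
198 366.0 151.90000000000003 [ 0.5733 -0.1511]
199 366.13 148.3 [ 0.5703 -0.1513]
200 366.08 146.9 [ 0.5673 -0.1511]
201 366.2 163.40000000000003 [ 0.5644 -0.1513]
202 366.28 208.1 [ 0.5614 -0.1515]
203 366.28 196.99999999999997 [ 0.5585 -0.1514]
204 366.38 179.2 [ 0.5555 -0.1516]
205 366.39 181.60000000000002 [ 0.5526 -0.1515]
206 366.42 69.1 [ 0.5496 -0.1515]
scene red 285.19599506240564 189.53906642893065 283 288 187 193
-0.148 [287.57188921 189.24002936] [291.28581489 186.94323583]
-0.151 [287.03170976 188.89299751] [290.74168851 186.60026879]
-0.154 [286.49305459 188.54694491] [290.19909388 186.25826723]
```

View pics/c5.png

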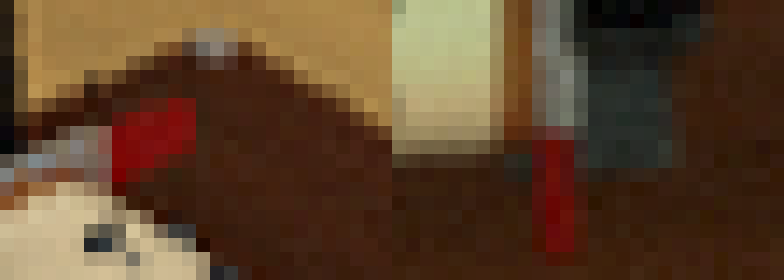

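```bash
python3 -m jog '[[0,0,0.03,0,0,0,0],[0,0,0.055,0,0,0,0],[0,0,0.068,0,0,0,0],[0,0,0.072,0,0,0,0],[0,0,0.072,0,0,0,0.5],[0,0,0.072,0,0,0,1],[0,0,0.072,0,0,0,1],[0,0,0.072,0,0,0,1],[0,0,0.072,0,0,0,1],[0,0,0.072,0,0,0,1]]'
python3 - <<'E'
from go import *
from workcell import grab_frame
import cv2
go([.507+.0025,.1785-.1215,.118],89.4)
g=grab_frame("scene");cv2.imwrite("pics/b6.png",cv2.resize(g[140:240,270:430,::-1],None,fx=4,fy=4,interpolation=cv2.INTER_CUBIC))
E
```

```text
time: 13.15
eef_pos: [0.508, 0.1783, 0.1193]
tcp_rot: [0.711, 0.703, 0.001, -0.0]
wrist_force: [-1.4, 0.8, 5.2]
width: 0.0193
13.15 [0.508  0.1783 0.1193] 0.019320145449133602 [-1.4   0.8   5.24]
shift [-0.1213  0.0028  0.0012] turn [ 0.04 -0.05  0.  ]
```

View pics/b6.png

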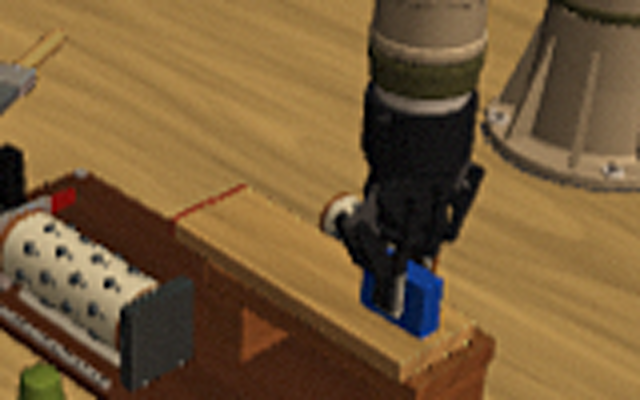

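The cleat is gripped (19 mm) and pressing lightly down on the block. Slide 60 mm first, then check.

```bash
python3 -m jog '[[-0.003,0,0,0,0,0,1],[-0.009,0,0,0,0,0,1],[-0.016,0,0,0,0,0,1],[-0.023,0.0005,0,0,0,0,1],[-0.03,0.0005,0,0,0,0,1],[-0.037,0.001,0,0,0,0,1],[-0.044,0.001,0,0,0,0,1],[-0.051,0.001,0,0,0,0,1],[-0.057,0.0015,0,0,0,0,1],[-0.06,0.0015,0,0,0,0,1]]'
python3 - <<'E'
from go import *
from workcell import grab_frame
import cv2
go([.507+.0025,.1785-.1215,.118],89.4)
g=grab_frame("scene");cv2.imwrite("pics/b7.png",cv2.resize(g[140:240,260:420,::-1],None,fx=4,fy=4,interpolation=cv2.INTER_CUBIC))
E
```

```text
time: 14.45
eef_pos: [0.5089, 0.1179, 0.1193]
tcp_rot: [0.711, 0.703, 0.001, -0.0]
wrist_force: [1.0, 4.3, 3.4]
width: 0.0192
14.45 [0.5089 0.1179 0.1193] 0.01919130698612167 [1.03 4.28 3.4 ]
shift [-0.0609  0.0013  0.0013] turn [ 0.04 -0.06 -0.02]
```

View pics/b7.png

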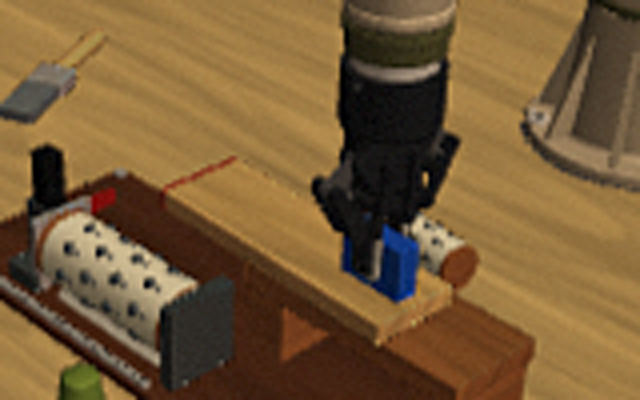

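The plank is sliding flat with the gripper. Continuing another 61 mm.

```bash
python3 -m jog '[[-0.003,0,0,0,0,0,1],[-0.009,0,0,0,0,0,1],[-0.016,0,0,0,0,0,1],[-0.023,0.0005,0,0,0,0,1],[-0.03,0.0005,0,0,0,0,1],[-0.037,0.001,0,0,0,0,1],[-0.044,0.001,0,0,0,0,1],[-0.051,0.001,0,0,0,0,1],[-0.057,0.001,0,0,0,0,1],[-0.061,0.001,0,0,0,0,1]]'
python3 - <<'E'
from go import *
from workcell import grab_frame
import cv2
go([.507+.0025,.1785-.1215,.118],89.4)
g=grab_frame("scene");t=grab_frame("top");cv2.imwrite("pics/t8.png",t[:,:,::-1]);cv2.imwrite("pics/s8.png",g[:,:,::-1])
cv2.imwrite("pics/b8.png",cv2.resize(np.vstack([g[140:240,250:410,::-1],t[165:265,250:410,::-1]]),None,fx=3,fy=3,interpolation=cv2.INTER_CUBIC))
T=t.astype(int);R,G,B=T[:,:,0],T[:,:,1],T[:,:,2]
w=np.clip(R-1.7*np.maximum(G,B)-10,0,None)
for y in range(196,240):
    q=w[y,358:376]
    if q.sum()>15:
        u=(q*np.arange(358,376)).sum()/q.sum();print(y,u.round(2),int(q.sum()),atz("top",(u,y),.082 if y<207 else .104)[:2].round(4))
E
```

```text
time: 15.75
eef_pos: [0.5092, 0.0563, 0.1194]
tcp_rot: [0.711, 0.703, 0.001, -0.0]
wrist_force: [0.2, 4.1, 4.1]
width: 0.0194
15.75 [0.5092 0.0563 0.1194] 0.019415163430495062 [0.18 4.14 4.09]
shift [0.0007 0.0002 0.0014] turn [ 0.04 -0.05 -0.04]
198 366.05 151 [ 0.5733 -0.1512]
199 366.07 151 [ 0.5703 -0.1512]
200 366.08 152 [ 0.5673 -0.1511]
201 366.47 175 [ 0.5644 -0.1521]
202 366.26 194 [ 0.5614 -0.1514]
203 366.38 177 [ 0.5585 -0.1517]
204 366.37 193 [ 0.5555 -0.1516]
205 366.47 174 [ 0.5526 -0.1517]
206 366.77 75 [ 0.5496 -0.1525]
207 368.29 58 [ 0.5454 -0.1538]
208 368.29 73 [ 0.5425 -0.1537]
209 368.22 67 [ 0.5396 -0.1534]
210 368.3 74 [ 0.5367 -0.1535]
211 368.31 59 [ 0.5338 -0.1534]
212 368.37 52 [ 0.5309 -0.1535]
213 368.24 46 [ 0.5281 -0.1531]
214 368.5 47 [ 0.5252 -0.1537]
215 368.38 59 [ 0.5223 -0.1532]
216 368.34 64 [ 0.5194 -0.1531]
217 368.37 66 [ 0.5166 -0.153 ]
218 368.38 71 [ 0.5137 -0.153 ]
219 368.41 77 [ 0.5108 -0.1529]
220 368.42 70 [ 0.5079 -0.1529]
221 368.38 75 [ 0.5051 -0.1527]
222 368.32 58 [ 0.5022 -0.1524]
223 368.58 61 [ 0.4993 -0.1531]
224 368.6 55 [ 0.4965 -0.153 ]
225 368.62 50 [ 0.4936 -0.153 ]
226 368.51 38 [ 0.4907 -0.1525]
227 368.55 33 [ 0.4879 -0.1526]
228 368.76 49 [ 0.485  -0.1531]
229 368.71 61 [ 0.4821 -0.1528]
230 368.63 63 [ 0.4793 -0.1525]
231 368.7 57 [ 0.4764 -0.1526]
232 368.72 66 [ 0.4736 -0.1526]
233 368.72 60 [ 0.4707 -0.1525]
234 368.69 53 [ 0.4679 -0.1523]
```

View pics/b8.png

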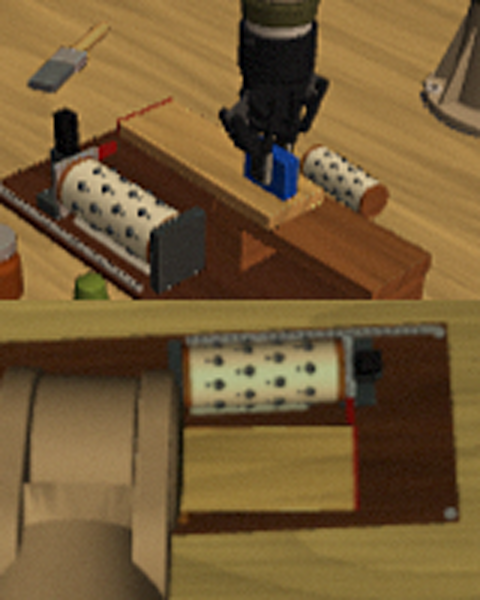

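The end is at y −0.1529 against a target of −0.1525 along the jig. I'll cross-check in the scene view before handing in.

Run:
```python
from h import *
import cv2
S=cv2.imread("pics/s8.png");a=S[165:200,275:315]
cv2.imwrite("pics/c8.png",cv2.resize(a,None,fx=16,fy=16,interpolation=0))
y=-.1529
for n,X in [("ptr centre top",(.562,-.1514,.082)),("ptr tip top near",(.5483,-.1484,.082)),("ptr tip bottom",(.5483,-.1484,.074)),("end cornr x+ top",(.5475,-.1538,.108)),("end corner x- top",(.4675,-.1523,.108))]:print(n,((proj("scene",X)-[275,165]+.5)*16).round(0))
```

```text
ptr centre top [176. 379.]
ptr tip top near [236. 363.]
ptr tip bottom [237. 395.]
end cornr x+ top [219. 247.]
end corner x- top [511. 129.]
```

View pics/c8.png

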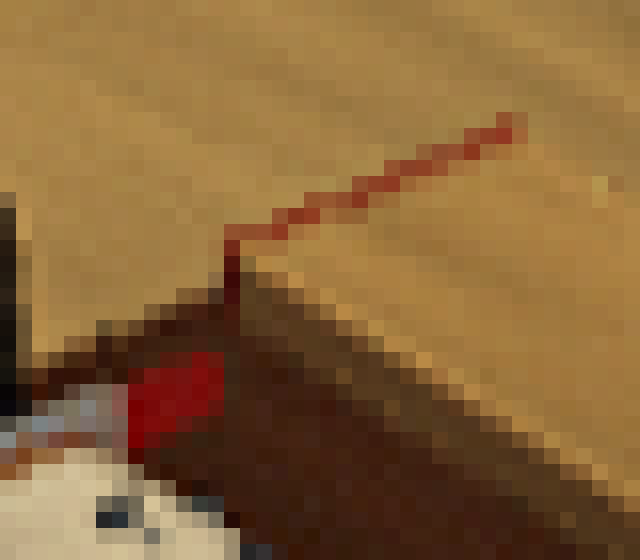

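The scene view agrees: the red corner and the pointer are within about 1 px of their predictions. The tube is home and the plank is flat. Let it settle one call, then hand in.

```bash
python3 -m jog '[[0,0,0,0,0,0,1],[0,0,0,0,0,0,1],[0,0,0,0,0,0,1],[0,0,0,0,0,0,1],[0,0,0,0,0,0,1],[0,0,0,0,0,0,1],[0,0,0,0,0,0,1],[0,0,0,0,0,0,1],[0,0,0,0,0,0,1],[0,0,0,0,0,0,1]]'
python3 -c "
from workcell import r
s=r.sense();print(s['eef_pos'],abs(s['joint_velocities']).max(),s['width']);print(r.sign_off())"
```

```text
time: 17.1
eef_pos: [0.5092, 0.056, 0.1193]
tcp_rot: [0.711, 0.703, 0.0, 0.0]
wrist_force: [-0.3, 2.9, 4.4]
width: 0.0191
[0.50924784 0.05598226 0.11930989] 0.0023753191480861287 0.019069558048522704
the job is handed in; nothing more can be done
None
```

I shut the jaw on the tube and slid the plank out to the red pointer. I handed the job in at about 17 s, still holding the plank by its cleat.

- **Jaw:** I slid it about 65 mm by its post until it pushed back with 16.7 N and moved no further, then let go. The pointer was at the same place before and after the plank move (y ≈ −0.151 m).
- **Plank:** I slid it about 122 mm, lying flat. In the top view its red end was about 0.4 mm from the pointer's y along the jig. The arm was at rest, with the fingers 19 mm apart on the cleat and about 4 N pressing down.
- **Checks that disagreed:** In the scene view, the plank corner and the pointer were each about 0.7–0.9 px from where I predicted. That is about 3 mm at most along the jig, within the 7 mm limit.
- **Not measured:** I did not read the tube's force on the stop directly; I inferred it from the push on the post. I saw no bystander disturbed in the crops I viewed, but I did not measure their positions again at the end.

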